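# Uncover the fixture and read the part's code with the hand reader

### The arm

A 7-joint arm with a two-finger parallel gripper is mounted at the origin on the work surface. World frame = base frame: x ahead of the robot, y to its left, z up, the work surface at z = 0. Lengths are in m, angles in rad, forces in N, time in s.
With the tool pointing down it reaches from about 0.4 to 0.875 m from the base axis. Payload 19.3 kg.
Tool frame: the origin (TCP) lies midway between the tips of the shut fingers; the grasp point (between the pads) lies 19 mm behind it (env.grasp_offset is the z of the grasp point in the tool frame, in m); z points along the fingers, y is the line along which they close (so a half turn about z gives the same grasp; the last joint's range is limited). The gripper opens to 85 mm and grips with 20 to 120 N. Pads are 22 mm wide; open, the fingers measure 114 mm over their backs; the gripper's body (76 mm by 85 mm) begins 54 mm behind the grasp point. The pads swing forward as they close: fully open they stand 13 mm farther back than shut.
Start: joints at [-0.07, 0.521, -0.036, 1.599, 0.021, 1.021, -0.113], TCP at [0.625, -0, 0.231] pointing down, gripper open.
Joint ranges: [-2.91, 2.91], [-0.3, 2.13], [-1.5, 1.42], [0.17, 2.43], [-1.26, 4.41], [0.16, 1.93], [-2.52, 2.52]. Speed limits (rad/s): [1.89, 1.89, 2.39, 2.39, 3.01, 3.01, 3.01].

### API

Orientations are given as a unit quaternion [x, y, z, w].
In Python, from workcell import status, viewer, env gives the robot as it stands. The module is installed in compiled form; this text tells all that it offers.
- The arm moves only by the shell command python3 -m crank 'ROWS' [FORCE]. ROWS is JSON, a list of rows, each an object with "slide": the shift along the tool's x, y, z in m, a list of three; "rot": the turn, a rotation vector about the tool's x, y, z in rad, a list of three; "fingers": the closure, from 0 (fully open) to 1 (shut). In form: [{"slide": [x, y, z], "rot": [wx, wy, wz], "fingers": fingers}, ...]. A call has 1 to 5 rows; each row is the pose to reach, as a shift and turn from the pose commanded when the call began, along the tool's axes at that moment; what a row does not reach only later rows make up. A row lasts 1/8 s, in which the tool goes at most 62.5 mm and 10.7 degrees, less where a joint would pass 70% of its speed; a pose out of reach is approached as far as the arm can. A call with a gripper value outside its range is refused whole. The fingers move at their own pace and stop on an object; FORCE is the grip in N (left out, the last holds). Time passes only in rows, so rows that repeat a pose let the fingers close. It gives the time, the measured TCP pose, the force, the opening and the grip force at its end, in the units of the state.
- status.get_state(): the state, without advancing time (a new reading comes with each control period).
- viewer.get_image(name): name is "scene" or "side" or "wrist"; returns (picture, depth): 420x560x3 uint8, red, green, blue; 420x560 float32, m along the optical axis (not along the pixel's ray), 0 where there is no reading.
- viewer.calibration(name): a dict with "fx", "fy", "cx", "cy" (pixels), "dist" ([k1, k2, p1, p2, k3] as OpenCV has them; the pictures are not rectified), "T" (4x4, takes a point from camera to world coordinates). Camera axes: x right, y down, z forward; pixel columns grow to the right and rows downward; lengths in m; the calibration is good to about 2 mm. A picture is of the moment at which its call begins: read the wrist's pose just before it. calibration takes no time and is no camera call; for the wrist camera it gives the pose at the moment of the call.
- env.close_job(): hands the job in; it is judged then, once.
The state is a dict: "t": time; "joints": joint angles; "qd": joint speeds; "effort": joint torques, N m; "ee_pos": TCP position; "ee_rot": TCP orientation; "wrist_force": force on the tool from outside, world axes, zero at the start; "ft_torque": the same for the moment, N m; "grip_width": finger opening in m; "grasp_force": force on a finger pad.
Only numpy, scipy, OpenCV 4.12 (cv2) and the standard library are available. Lean on these libraries where they do the work, as an engineer would, in place of code of your own. Each camera call takes 0.05 s, during which the arm holds its last target. There are 200 camera calls.

### The job

On the laser welder's table, first lift the cover off the square fixture and set it down, knob up, on the open table. Then draw the code reader out of its dock by its projecting front end, stand it on its flat base on the table and let go; take it again by the handle and hold it with its lens about 8 cm straight above the printed code in the uncovered well, looking down, steady for about two seconds. Finally stand the reader on its base on the open table, away from dock and fixture, and let go, leaving the round fixture's lid and all the other loose things where they were.

Things in the scene. Friction and masses are not known exactly. Their poses are not given: they have to be found in the camera images.
- square_fixture: Fixed square bare-steel block, 110 x 110 mm and 60 mm high, with a square well 66 x 66 mm open at the top, closed at the start by the cover. The well's floor is at a height of 18 mm. Origin: centre of its underside, on the table; z up, x and y along its sides.
- code (a point): Centre of the code printed on a white 30 mm plate on the floor in the middle of the square fixture's well (hidden until the cover is off), 21 mm above the table, facing straight up, 39 mm below the rim.
- cover: Loose aluminium cover of the square fixture, 0.25 kg, lifts straight off: plate 92 x 92 x 8 mm, below it a 58 x 58 x 5 mm locating step that hangs in the well, above it an upright black round knob (see cover_knob). Origin: centre of the step's underside, 55 mm above the table on the fixture, 0 when it lies on the table on its step; z up through the knob; total height 49 mm.
- cover_knob (a point): Height to grip the cover's knob (24 mm in diameter, 36 mm high, in the middle of the plate): on its axis, 35 mm above the cover's origin, 14 mm below the knob's top, 22 mm above the plate.
- round_fixture: Fixed round bare-steel fixture, not used: 110 mm in diameter (foot 120 mm), 60 mm high, with its own round lid on it. Origin: centre of its underside.
- round_lid: Loose round lid on the round fixture, 92 mm in diameter, 8 mm thick with a black knob 24 mm in diameter and 36 mm high. Origin: centre of its underside. Leave alone.
- dock: Fixed grey dock of the reader: a roofed level sleeve on a foot, open only at its +x end. Origin: on the table under the sleeve's middle; x points out of the opening. Outside x = -67 to +57 mm, 75 mm wide, 88 mm high. Sleeve inside: x = -57 to +57 mm, 40 mm wide, 52 mm high, floor 30 mm above the table.
- dock_mouth (a point): Centre of the dock's opening, 57 mm along x from its origin, 56 mm above the table. At the start the reader lies in the dock, origin right above the dock's origin, x axes alike, the whole handle inside, neck and head outside. It slides out along +x with little friction and is clear after 115 mm.
- reader: Loose code reader, 0.16 kg, 200 mm long, standing on a flat base. Origin: centre of the handle's underside, at height 0 when it stands on the table; x towards the head, z up. Ribbed black handle: box x = -55 to +55 mm, 34 mm wide, 46 mm high. Then the grey neck and the head. Centre of mass at about x = 35 mm.
- reader_neck (a point): Middle of the reader's neck, 85 mm along x from its origin and 35 mm above its underside. The neck is a grey bar 16 mm wide and 18 mm high, free between handle and head from x = 55 to 115 mm.
- lens (a point): Centre of the reader's lens, on the underside of the round grey head (upright cylinder 30 mm in diameter, 46 mm high, underside level with the handle's), 130 mm along x from the reader's origin and level with it. It looks along the reader's -z.
- jar: Bystander: upright glass jar, 52 mm in diameter, 85 mm high. Origin: centre of its underside.
- blank: Bystander: steel blank 60 x 45 x 30 mm lying flat. Origin: centre of its underside.
- driver: Bystander: screwdriver lying along its x axis, up to 250 mm long. Origin near its middle.
- brush: Bystander: brush lying along its x axis, up to 250 mm long. Origin near its middle.
- wrench: Bystander: wrench lying along its x axis, up to 250 mm long. Origin near its middle.
Things that resemble listed ones, but are neither listed nor needed, are in the scene too. What is shaped like the cover but purple is not meant.

How it is judged:
By the outcome, as a careful person would: the job done as asked, in the order asked, and still so for the second after the job is handed in, with the robot touching nothing.
It also fails if it takes over 64 s, if anything falls off the work surface, if the arm or the gripper's body presses on something with over 40 N, if the wrist force passes 120 N, or if a joint passes its speed limit or range.

## Working session

There is one attempt and no reset: what is moved stays moved. The work goes in short steps, Python scripts to look and compute and a shell command to move; the robot and the scene stay as the last step left them, time stands still between calls to the robot, and variables do not carry over. Pictures are saved under pics/ and viewed, at most 10 in all, crops included, and the job is handed in when it is done.

```bash
mkdir -p pics; cat > h.py <<'E'
import numpy as np, cv2, pickle
from workcell import status, viewer, env
from scipy.spatial.transform import Rotation as R
def snap(n, tag):
    c=viewer.calibration(n); p,d=viewer.get_image(n)
    cv2.imwrite(f'pics/{tag}.png', p[:,:,::-1]); pickle.dump((c,p,d),open(f'pics/{tag}.pkl','wb')); return c,p,d
def load(tag): return pickle.load(open(f'pics/{tag}.pkl','rb'))
def px2w(c,d,u,v,z=None):
    K=np.array([[c['fx'],0,c['cx']],[0,c['fy'],c['cy']],[0,0,1]])
    q=cv2.undistortPoints(np.array([[[u,v]]],float),K,np.array(c['dist']))[0,0]
    r=np.array([q[0],q[1],1.]); T=np.array(c['T'])
    if z is None: s=float(d[int(round(v)),int(round(u))])
    else: s=(z-T[2,3])/(T[:3,:3]@r)[2]
    return T[:3,:3]@(r*s)+T[:3,3]
def cloud(c,d):
    K=np.array([[c['fx'],0,c['cx']],[0,c['fy'],c['cy']],[0,0,1]])
    v,u=np.mgrid[:d.shape[0],:d.shape[1]]
    q=cv2.undistortPoints(np.stack([u,v],-1).reshape(-1,1,2).astype(float),K,np.array(c['dist'])).reshape(*d.shape,2)
    T=np.array(c['T']); P=np.dstack([q*d[...,None],d])
    return P@T[:3,:3].T+T[:3,3]
def delta(pos, rot):  # target TCP pose -> slide, rotvec in the current tool frame (measured)
    s=status.get_state(); r=R.from_quat(s['ee_rot']); 
    return r.inv().apply(np.array(pos)-s['ee_pos']), (r.inv()*rot).as_rotvec()
E
python3 - <<'E'
from h import *
s=status.get_state(); print(s)
a=snap('scene','s0');b=snap('side','d0')
print(a[0]['T'],b[0]['T'],a[0]['fx'])
E
```

```text
{'t': 0.0, 'joints': array([-0.07019444,  0.52199126, -0.03630214,  1.59996809,  0.02120525,
        1.02110193, -0.11283481]), 'qd': array([-0.00108446, -0.00055001, -0.0001374 , -0.00031522, -0.00037605,
       -0.00110512, -0.00078053]), 'effort': array([-4.24098413e-03, -9.27110124e+01,  1.97758444e+00, -3.69928443e+01,
        1.76317629e-02,  8.19846697e-03, -6.58496788e-05]), 'ee_pos': array([ 6.24683120e-01, -5.50394628e-05,  2.30754485e-01]), 'ee_rot': array([ 7.07131508e-01,  7.07081846e-01, -4.14771152e-04, -3.48593865e-04]), 'wrist_force': array([0.67275014, 0.70195936, 0.4013182 ]), 'ft_torque': array([-0.02869025, -0.04760232,  0.00521329]), 'grasp_force': 0.0, 'grip_width': 0.08546254686624802}
[[ 7.59346338e-02  7.85503663e-01 -6.14180696e-01  1.21319633e+00]
 [ 9.97040321e-01 -6.72418222e-02  3.72711064e-02  1.27099905e-06]
 [-1.20220386e-02 -6.15193086e-01 -7.88284807e-01  9.86600359e-01]
 [ 0.00000000e+00  0.00000000e+00  0.00000000e+00  1.00000000e+00]] [[ 0.89794157 -0.34388751  0.27466765  0.20491408]
 [-0.44010723 -0.70523434  0.55583285 -0.64199935]
 [ 0.00256108 -0.61998864 -0.78460661  1.02382437]
 [ 0.          0.          0.          1.        ]] 438.4713657061397
```

```bash
python3 - <<'E'
import cv2
for t in('s0','d0'):
    cv2.imwrite(f'pics/{t}b.png',cv2.resize(cv2.imread(f'pics/{t}.png'),(800,600),interpolation=cv2.INTER_CUBIC))
E
```

```text
(no output)
```

View pics/s0b.png

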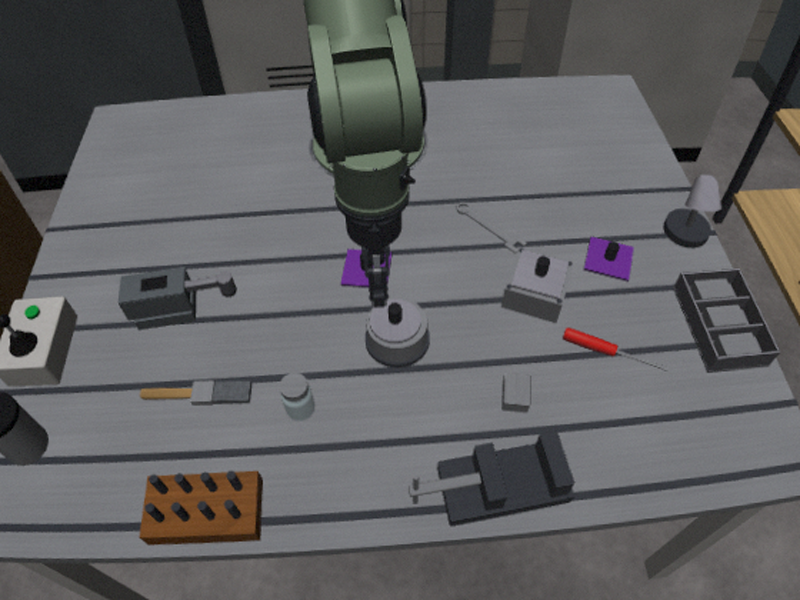

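View pics/d0b.png

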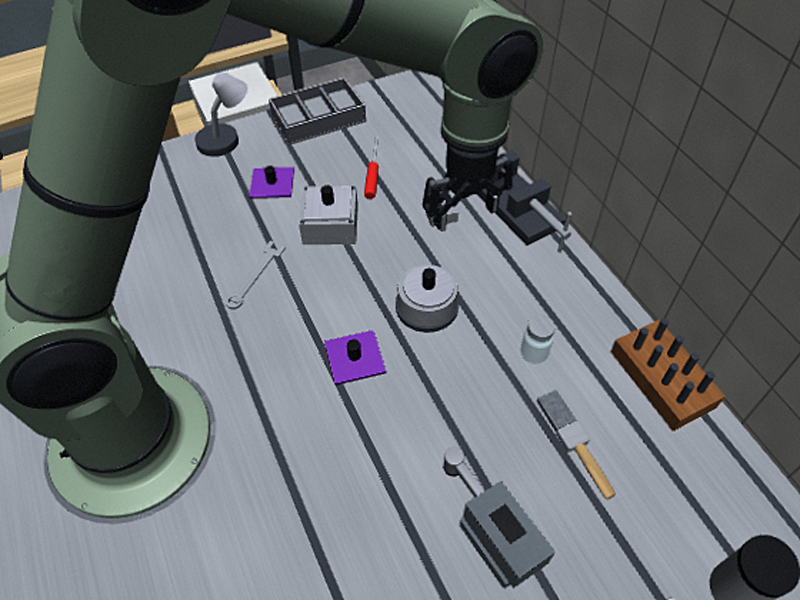

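The scene view (800x600) shows these things:
- Aluminium-covered square fixture, knob at (543,265).
- Purple decoys at (365,268) and (608,258).
- Round lid at (397,315).
- Dock at (160,295), with the reader's head at (228,285).
- Jar (296,395), brush (195,392), wrench (490,228), driver (615,348) and blank (516,390).

There are four cover-like things. The grey square one on the steel block is the one meant: two are purple and one is round. Next I measure, and crop to confirm.

```bash
cat > m.py <<'E'
from h import *
def rect(P,m,name):
    p=P[m][:,:2]; 
    if len(p)<10: print(name,'few',len(p)); return
    r=cv2.minAreaRect((p*1000).astype(np.float32)); print(name,len(p),np.round(r[0],1),np.round(r[1],1),round(r[2],1),'zmed',np.round(np.median(P[m][:,2])*1000,1))
def box(P,u0,u1,v0,v1):
    m=np.zeros(P.shape[:2],bool); m[v0:v1,u0:u1]=1; return m
E
python3 - <<'E'
from m import *
S={}
for t in('s0','d0'):
    c,p,d=load(t); P=cloud(c,d); Z=P[...,2]; S[t]=(c,p,d,P)
    f=lambda u0,u1,v0,v1:box(P,*[int(x*.7) for x in(u0,u1,v0,v1)])
    if t=='s0':
        B={'cover':f(500,575,240,325),'dock':f(115,200,260,330),'reader':f(185,240,262,300),'round':f(360,432,295,370)}
    else:
        B={'cover':f(296,360,178,250),'dock':f(455,560,478,590),'reader':f(440,490,445,500),'round':f(390,462,260,335)}
    print(t)
    for n,b in B.items():
        if n in('cover','round'):
            rect(P,b&(Z>.092)&(Z<.12),n+' knob top'); rect(P,b&(Z>.060)&(Z<.072),n+' plate')
        elif n=='dock': rect(P,b&(Z>.083)&(Z<.095),'dock roof')
        else:
            rect(P,b&(Z>.06)&(Z<.085),'reader>60')
            q=P[b&(Z>.055)&(Z<.085)]; print(np.round(q[::max(1,len(q)//12)],3).tolist())
    # all things above table: connected components
    m=((Z>.008)&(Z<.15)&(P[...,0]>.25)&(d>0)).astype(np.uint8)
    n,l,st,ce=cv2.connectedComponentsWithStats(m)
    for i in range(1,n):
        if st[i,4]>40:
            q=P[l==i]; print(np.round(ce[i]/.7),st[i,4],'x',np.round([q[:,0].min(),q[:,0].max()],3),'y',np.round([q[:,1].min(),q[:,1].max()],3),'z',round(q[:,2].max(),3))
im=cv2.imread('pics/s0.png'); im2=cv2.imread('pics/d0.png')
a=cv2.resize(im[155:240,335:460],(500,340)); b=cv2.resize(im2[300:420,300:420],(300,300))
b=cv2.copyMakeBorder(b,0,40,0,0,cv2.BORDER_CONSTANT)
cv2.imwrite('pics/c0.png',np.hstack([a,b]))
E
```

```text
s0
cover knob top 68 [496.1 306.7] [22.3 24. ] 7.2 zmed 101.9
cover plate 934 [496.1 308.4] [108.9 111.5] 64.3 zmed 66.5
dock roof 837 [ 474.3 -423.5] [ 67.7 125.1] 6.6 zmed 87.8
reader>60 306 [ 462.8 -320.9] [63.9 92. ] 7.5 zmed 71.9
[[0.439, -0.366, 0.082], [0.455, -0.277, 0.075], [0.461, -0.285, 0.075], [0.463, -0.28, 0.073], [0.466, -0.293, 0.074], [0.466, -0.31, 0.071], [0.468, -0.329, 0.072], [0.47, -0.348, 0.071], [0.464, -0.275, 0.056], [0.471, -0.292, 0.063], [0.468, -0.308, 0.056], [0.474, -0.296, 0.058], [0.489, -0.36, 0.058]]
round knob top 77 [578.9  26.7] [20.  26.2] 86.2 zmed 102.4
round plate 801 [580.9  30.8] [ 99.7 105.9] 27.6 zmed 66.8
[688. 225.] 677 x [0.3   0.422] y [0.61  0.731] z 0.15
[609. 258.] 761 x [0.363 0.484] y [0.421 0.538] z 0.054
[537. 283.] 1713 x [0.42  0.568] y [0.237 0.381] z 0.106
[354. 270.] 364 x [0.357 0.456] y [-0.071 -0.017] z 0.048
[166. 295.] 2157 x [0.437 0.52 ] y [-0.488 -0.274] z 0.093
[725. 319.] 3426 x [0.499 0.705] y [0.591 0.726] z 0.054
[ 35. 340.] 2757 x [0.471 0.635] y [-0.716 -0.601] z 0.15
[397. 332.] 1654 x [0.523 0.637] y [-
[... 1250 characters left out ...]
2] z 0.15
[372. 175.] 227 x [0.588 0.691] y [0.335 0.514] z 0.03
[530. 207.] 1594 x [0.82  0.929] y [0.023 0.269] z 0.112
[272. 182.] 547 x [0.363 0.477] y [0.418 0.535] z 0.052
[328. 213.] 1526 x [0.418 0.565] y [0.232 0.385] z 0.109
[452. 213.] 69 x [0.71  0.741] y [0.198 0.217] z 0.036
[427. 297.] 1628 x [0.516 0.634] y [-0.032  0.085] z 0.107
[538. 338.] 568 x [0.677 0.726] y [-0.178 -0.127] z 0.09
[668. 372.] 3123 x [0.826 0.932] y [-0.392 -0.209] z 0.095
[354. 356.] 1110 x [0.353 0.459] y [-0.075  0.031] z 0.052
[573. 437.] 1043 x [0.644 0.69 ] y [-0.437 -0.239] z 0.024
[499. 527.] 3212 x [0.429 0.513] y [-0.491 -0.276] z 0.093
[757. 571.] 2186 x [0.708 0.792] y [-0.681 -0.599] z 0.127
```

View pics/c0.png

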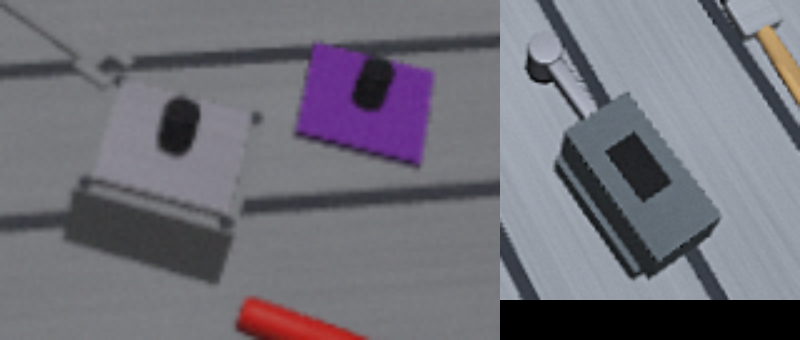

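The crop confirms it: the bare aluminium cover sits on the steel block (knob at crop px 178,125), the purple one beside it is the decoy, and the reader's neck and head project from the dock. Now I move above the cover for a wrist look.

```bash
python3 -m crank '[{"slide":[0.060,-0.026,0],"rot":[0,0,0],"fingers":0},{"slide":[0.120,-0.052,0],"rot":[0,0,0],"fingers":0},{"slide":[0.180,-0.078,0],"rot":[0,0,0],"fingers":0},{"slide":[0.240,-0.104,0],"rot":[0,0,0],"fingers":0},{"slide":[0.30,-0.13,0],"rot":[0,0,0],"fingers":0}]' 60
python3 -m crank '[{"slide":[0.006,-0.001,0],"rot":[0,0,0],"fingers":0},{"slide":[0.006,-0.001,0],"rot":[0,0,0],"fingers":0},{"slide":[0.006,-0.001,0],"rot":[0,0,0],"fingers":0}]'
python3 - <<'E'
from m import *
c,p,d=snap('wrist','w1'); P=cloud(c,d); Z=P[...,2]
print(status.get_state()['ee_pos'],np.array(c['T']).round(3).tolist())
near=np.hypot(P[...,0]-.494,P[...,1]-.307)<.08
rect(P,near&(Z>.095)&(Z<.115),'knob'); rect(P,near&(Z>.0645)&(Z<.075),'plate'); rect(P,near&(Z>.056)&(Z<.063),'rim')
im=cv2.resize(p[:,:,::-1],(800,600)); cv2.imwrite('pics/w1b.png',im)
E
```

```text
t: 0.72
ee_pos: [0.4996, 0.2884, 0.2312]
ee_rot: [0.707, 0.707, -0.0, 0.0]
wrist_force: [1.4, 0.6, 0.2]
grip_width: 0.0852
grasp_force: 0.0
t: 1.1
ee_pos: [0.5005, 0.2912, 0.2312]
ee_rot: [0.708, 0.706, -0.0, 0.0]
wrist_force: [-0.7, 0.4, 0.2]
grip_width: 0.0857
grasp_force: 0.0
[0.50044034 0.29123454 0.2312141 ] [[1.0, -0.002, -0.001, 0.501], [-0.002, -0.961, -0.276, 0.36], [-0.0, 0.276, -0.961, 0.375], [0.0, 0.0, 0.0, 1.0]]
knob 815 [492.5 307.3] [23.2 23.1] 24.7 zmed 104.9
plate 10951 [495.2 306.7] [93.9 96.8] 65.9 zmed 69.0
rim 4248 [491.9 307. ] [110.9 110.2] 64.6 zmed 61.1
```

View pics/w1b.png

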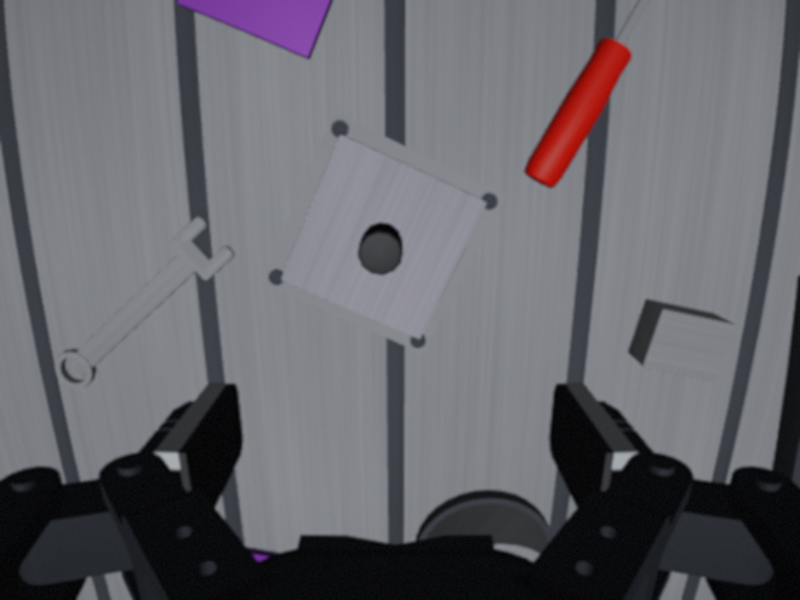

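The wrist view shows the cover square with its knob at (380,248), the wrench to the left, the driver's handle to the right and the blank at lower right. The knob is at (0.4925, 0.3073). I descend, grip and lift.

```bash
python3 -m crank '[{"slide":[0.016,-0.008,0.03],"rot":[0,0,0],"fingers":0},{"slide":[0.016,-0.008,0.07],"rot":[0,0,0],"fingers":0},{"slide":[0.016,-0.008,0.11],"rot":[0,0,0],"fingers":0},{"slide":[0.016,-0.008,0.14],"rot":[0,0,0],"fingers":0},{"slide":[0.016,-0.008,0.157],"rot":[0,0,0],"fingers":0}]'
python3 -m crank '[{"slide":[0,0,0],"rot":[0,0,0],"fingers":0},{"slide":[0,0,0],"rot":[0,0,0],"fingers":0.4}]'
```

```text
t: 1.78
ee_pos: [0.4919, 0.3075, 0.073]
ee_rot: [0.708, 0.707, -0.001, -0.0]
wrist_force: [0.8, 0.1, -0.1]
grip_width: 0.0853
grasp_force: 0.0
t: 2.02
ee_pos: [0.4924, 0.3088, 0.0754]
ee_rot: [0.707, 0.707, 0.001, 0.0]
wrist_force: [0.3, -0.1, 1.0]
grip_width: 0.0698
grasp_force: 0.0
```

```bash
python3 -m crank '[{"slide":[0,0,0],"rot":[0,0,0],"fingers":0.7},{"slide":[0,0,0],"rot":[0,0,0],"fingers":1},{"slide":[0,0,0],"rot":[0,0,0],"fingers":1},{"slide":[0,0,0],"rot":[0,0,0],"fingers":1},{"slide":[0,0,0],"rot":[0,0,0],"fingers":1}]' 60
```

```text
t: 2.65
ee_pos: [0.492, 0.3089, 0.075]
ee_rot: [0.707, 0.707, 0.0, 0.0]
wrist_force: [-2.2, -0.9, 8.9]
grip_width: 0.0223
grasp_force: 58.3
```

```bash
python3 -m crank '[{"slide":[0,0,-0.01],"rot":[0,0,0],"fingers":1},{"slide":[0,0,-0.02],"rot":[0,0,0],"fingers":1},{"slide":[0,0,-0.04],"rot":[0,0,0],"fingers":1},{"slide":[0,0,-0.06],"rot":[0,0,0],"fingers":1},{"slide":[0,0,-0.06],"rot":[0,0,0],"fingers":1}]'
```

```text
t: 3.28
ee_pos: [0.4924, 0.3092, 0.1359]
ee_rot: [0.707, 0.707, 0.001, 0.0]
wrist_force: [0.7, 0.5, -3.0]
grip_width: 0.0221
grasp_force: 59.1
```

```bash
python3 -m crank '[{"slide":[-0.040,0.033,0],"rot":[0,0,0],"fingers":1},{"slide":[-0.082,0.068,0],"rot":[0,0,0],"fingers":1},{"slide":[-0.124,0.103,0],"rot":[0,0,0],"fingers":1},{"slide":[-0.124,0.103,0.03],"rot":[0,0,0],"fingers":1},{"slide":[-0.124,0.103,0.06],"rot":[0,0,0],"fingers":1}]'
python3 -m crank '[{"slide":[0,0,0.02],"rot":[0,0,0],"fingers":1},{"slide":[0,0,0.035],"rot":[0,0,0],"fingers":1},{"slide":[0,0,0.045],"rot":[0,0,0],"fingers":1},{"slide":[0,0,0.045],"rot":[0,0,0],"fingers":1}]'
```

```text
t: 3.9
ee_pos: [0.5948, 0.1839, 0.0728]
ee_rot: [0.708, 0.707, -0.0, -0.0]
wrist_force: [-0.6, 0.3, -3.1]
grip_width: 0.0221
grasp_force: 59.5
t: 4.4
ee_pos: [0.5946, 0.1847, 0.029]
ee_rot: [0.707, 0.707, -0.0, -0.0]
wrist_force: [0.3, 0.3, -2.6]
grip_width: 0.0224
grasp_force: 59.5
```

```bash
python3 -m crank '[{"slide":[0,0,0.005],"rot":[0,0,0],"fingers":1},{"slide":[0,0,0.008],"rot":[0,0,0],"fingers":1},{"slide":[0,0,0.009],"rot":[0,0,0],"fingers":1}]'
python3 -m crank '[{"slide":[0,0,0],"rot":[0,0,0],"fingers":0.6},{"slide":[0,0,0],"rot":[0,0,0],"fingers":0.3},{"slide":[0,0,0],"rot":[0,0,0],"fingers":0},{"slide":[0,0,0],"rot":[0,0,0],"fingers":0},{"slide":[0,0,0],"rot":[0,0,0],"fingers":0}]'
```

```text
t: 4.78
ee_pos: [0.5948, 0.1847, 0.0203]
ee_rot: [0.707, 0.707, 0.0, 0.0]
wrist_force: [0.4, 0.9, -3.6]
grip_width: 0.0225
grasp_force: 59.5
t: 5.4
ee_pos: [0.5948, 0.1847, 0.0203]
ee_rot: [0.707, 0.707, 0.0, 0.0]
wrist_force: [0.4, 0.8, -1.1]
grip_width: 0.0855
grasp_force: 0.0
```

```bash
python3 -m crank '[{"slide":[0,0,-0.05],"rot":[0,0,0],"fingers":0},{"slide":[0,0,-0.11],"rot":[0,0,0],"fingers":0},{"slide":[0,0,-0.17],"rot":[0,0,0],"fingers":0},{"slide":[0.03,-0.05,-0.21],"rot":[0,0,0],"fingers":0},{"slide":[0.06,-0.10,-0.21],"rot":[0,0,0],"fingers":0}]'
python3 -m crank '[{"slide":[0,0,0],"rot":[0,0,0],"fingers":0},{"slide":[0,0,0],"rot":[0,0,0],"fingers":0}]'
python3 - <<'E'
from m import *
c,p,d=snap('wrist','w2'); P=cloud(c,d); Z=P[...,2]
near=np.hypot(P[...,0]-.4925,P[...,1]-.307)<.085
rect(P,near&(Z>.054)&(Z<.066),'rim'); rect(P,near&(Z<.03)&(p.min(2)>170)&(np.hypot(P[...,0]-.4925,P[...,1]-.307)<.03),'plate')
nc=np.hypot(P[...,0]-.595,P[...,1]-.185)<.08
rect(P,nc&(Z>.04),'knob'); rect(P,nc&(Z>.008)&(Z<.02),'coverplate')
cv2.imwrite('pics/w2b.png',cv2.resize(p[:,:,::-1],(800,600)))
E
```

```text
t: 6.02
ee_pos: [0.4972, 0.2439, 0.2326]
ee_rot: [0.708, 0.706, 0.002, 0.001]
wrist_force: [0.4, 1.5, -0.8]
grip_width: 0.0854
grasp_force: 0.0
t: 6.28
ee_pos: [0.4973, 0.2432, 0.2303]
ee_rot: [0.707, 0.707, 0.0, 0.0]
wrist_force: [0.3, -0.1, -0.7]
grip_width: 0.0854
grasp_force: 0.0
rim 11875 [491.8 307.2] [111.1 110.9] 64.8 zmed 61.0
plate 402 [491.9 306.7] [28.9 28.9] 65.1 zmed 22.0
knob 9132 [572. 211.] [39.  92.3] 26.5 zmed 298.2
coverplate 6627 [594.9 182.8] [92.4 93.2] 65.5 zmed 14.1
```

View pics/w2b.png

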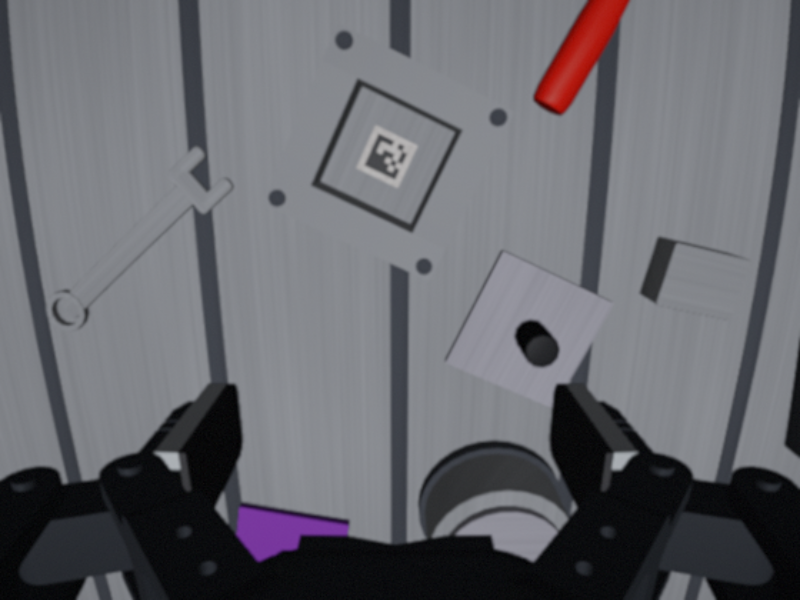

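The well is open: the code plate is at px (387,157) = (0.4919, 0.3068). The cover lies flat with its knob up at (535,345), clear of the blank and the round fixture. Now to the dock.

```bash
python3 -m crank '[{"slide":[-0.06,0,0],"rot":[0,0,0],"fingers":0},{"slide":[-0.12,0,0],"rot":[0,0,0],"fingers":0},{"slide":[-0.18,0,0],"rot":[0,0,0],"fingers":0},{"slide":[-0.24,0,0],"rot":[0,0,0],"fingers":0},{"slide":[-0.3,0,0],"rot":[0,0,0],"fingers":0}]'
python3 -m crank '[{"slide":[-0.06,-0.006,0],"rot":[0,0,0],"fingers":0},{"slide":[-0.12,-0.012,0],"rot":[0,0,0],"fingers":0},{"slide":[-0.18,-0.02,0],"rot":[0,0,0],"fingers":0},{"slide":[-0.24,-0.028,0],"rot":[0,0,-0.06],"fingers":0},{"slide":[-0.295,-0.034,0],"rot":[0,0,-0.117],"fingers":0}]'
python3 -m crank '[{"slide":[0,0,0],"rot":[0,0,0],"fingers":0},{"slide":[0,0,0],"rot":[0,0,0],"fingers":0}]'
python3 - <<'E'
from m import *
c,p,d=snap('wrist','w3'); P=cloud(c,d); Z=P[...,2]
n=(P[...,1]>-.52)&(P[...,1]<-.25)&(P[...,0]>.4)&(P[...,0]<.55)
rect(P,n&(Z>.083)&(Z<.095),'roof'); rect(P,n&(Z>.066)&(Z<.08)&(P[...,1]>-.352),'neck+head')
rect(P,n&(Z>.0665)&(Z<.08)&(P[...,1]>-.352)&(P[...,1]<-.315),'neck')
rect(P,n&(Z>.06)&(Z<.08)&(P[...,1]>-.30),'head')
cv2.imwrite('pics/w3b.png',cv2.resize(p[:,:,::-1],(800,600)))
E
```

```text
t: 6.95
ee_pos: [0.4971, -0.0597, 0.2299]
ee_rot: [0.708, 0.707, -0.0, 0.0]
wrist_force: [1.4, 0.5, -0.1]
grip_width: 0.0851
grasp_force: 0.0
t: 7.58
ee_pos: [0.4619, -0.355, 0.2297]
ee_rot: [0.665, 0.747, -0.0, -0.0]
wrist_force: [1.5, 0.8, 0.6]
grip_width: 0.0854
grasp_force: 0.0
t: 7.82
ee_pos: [0.4627, -0.3521, 0.2295]
ee_rot: [0.665, 0.747, -0.0, -0.0]
wrist_force: [-0.1, 0.7, -0.4]
grip_width: 0.0856
grasp_force: 0.0
roof 10082 [ 473.  -425.5] [ 64.4 125.6] 6.6 zmed 89.3
neck+head 2227 [ 457.7 -314.3] [75.1 29.2] 89.8 zmed 75.9
neck 863 [ 462.7 -333.5] [15.4 38. ] 5.6 zmed 74.8
head 964 [ 457.8 -288.4] [29.2 23.3] 0.0 zmed 76.9
```

View pics/w3b.png

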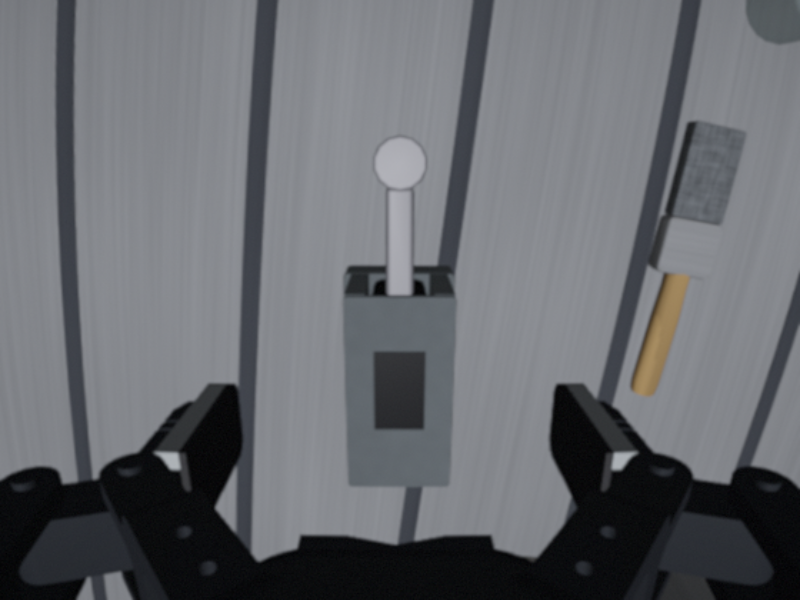

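The wrist view shows the reader's head at (400,163), its neck at (400,240) and the dock squarely aligned below it. I descend on the neck.

```bash
python3 -m crank '[{"slide":[0.020,0,0.03],"rot":[0,0,0],"fingers":0},{"slide":[0.020,0,0.08],"rot":[0,0,0],"fingers":0},{"slide":[0.020,0,0.13],"rot":[0,0,0],"fingers":0},{"slide":[0.020,0,0.165],"rot":[0,0,0],"fingers":0},{"slide":[0.020,0,0.183],"rot":[0,0,0],"fingers":0}]'
python3 -m crank '[{"slide":[0,0,0],"rot":[0,0,0],"fingers":0.4},{"slide":[0,0,0],"rot":[0,0,0],"fingers":0.7}]' 50
```

```text
t: 8.5
ee_pos: [0.4607, -0.3305, 0.0456]
ee_rot: [0.664, 0.748, -0.0, -0.001]
wrist_force: [0.3, -0.1, -0.3]
grip_width: 0.0856
grasp_force: 0.0
t: 8.75
ee_pos: [0.4615, -0.3321, 0.0484]
ee_rot: [0.664, 0.747, 0.0, 0.001]
wrist_force: [-0.1, 0.1, 0.0]
grip_width: 0.0515
grasp_force: 0.0
```

```bash
python3 -m crank '[{"slide":[0,0,0],"rot":[0,0,0],"fingers":0.8},{"slide":[0,0,0],"rot":[0,0,0],"fingers":1},{"slide":[0,0,0],"rot":[0,0,0],"fingers":1},{"slide":[0,0,0],"rot":[0,0,0],"fingers":1},{"slide":[0,0,0],"rot":[0,0,0],"fingers":1}]' 50
```

```text
t: 9.38
ee_pos: [0.4612, -0.332, 0.0478]
ee_rot: [0.665, 0.747, 0.0, 0.001]
wrist_force: [-0.9, 1.8, 8.6]
grip_width: 0.0148
grasp_force: 51.9
```

```bash
python3 -m crank '[{"slide":[0,0,-0.001],"rot":[0,0,0],"fingers":1},{"slide":[0.015,0,-0.001],"rot":[0,0,0],"fingers":1},{"slide":[0.035,0,-0.001],"rot":[0,0,0],"fingers":1},{"slide":[0.055,0,-0.001],"rot":[0,0,0],"fingers":1}]'
```

```text
t: 9.88
ee_pos: [0.454, -0.2752, 0.048]
ee_rot: [0.664, 0.747, 0.0, -0.0]
wrist_force: [0.7, -1.4, -1.0]
grip_width: 0.0149
grasp_force: 50.6
```

```bash
python3 -m crank '[{"slide":[0.025,0,0],"rot":[0,0,0],"fingers":1},{"slide":[0.05,0,0],"rot":[0,0,0],"fingers":1},{"slide":[0.075,0,0],"rot":[0,0,0],"fingers":1},{"slide":[0.09,0,0],"rot":[0,0,0],"fingers":1},{"slide":[0.09,0,0],"rot":[0,0,0],"fingers":1}]'
python3 - <<'E'
from h import *
print(status.get_state()['wrist_force'])
c,p,d=snap('side','d1'); cv2.imwrite('pics/d1b.png',cv2.resize(p[200:420,180:420,::-1],(720,660))[:600])
E
```

```text
t: 10.5
ee_pos: [0.4438, -0.1865, 0.0482]
ee_rot: [0.664, 0.748, 0.0, -0.0]
wrist_force: [0.1, -0.6, -2.1]
grip_width: 0.0152
grasp_force: 50.4
[ 0.06238718 -0.55144279 -2.1303505 ]
```

View pics/d1b.png

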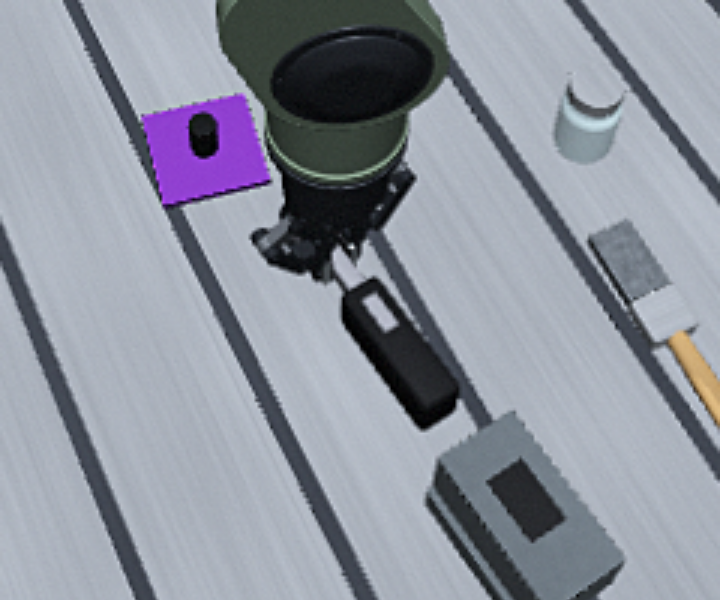

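The view shows the reader level in the grip at about (400,350), fully out of the dock, with the purple decoy clear of it. I move it to open table and lower it.

```bash
python3 -m crank '[{"slide":[0.003,0.03,0],"rot":[0,0,0],"fingers":1},{"slide":[0.006,0.06,0],"rot":[0,0,0],"fingers":1},{"slide":[0.009,0.09,0],"rot":[0,0,0],"fingers":1},{"slide":[0.009,0.09,0.015],"rot":[0,0,0],"fingers":1},{"slide":[0.009,0.09,0.026],"rot":[0,0,0],"fingers":1}]'
python3 -m crank '[{"slide":[0,0,0.001],"rot":[0,0,0],"fingers":1},{"slide":[0,0,0.003],"rot":[0,0,0],"fingers":1},{"slide":[0,0,0.004],"rot":[0,0,0],"fingers":1},{"slide":[0,0,0.004],"rot":[0,0,0],"fingers":1}]'
```

```text
t: 11.18
ee_pos: [0.5311, -0.1691, 0.021]
ee_rot: [0.665, 0.747, -0.001, -0.0]
wrist_force: [-0.7, 0.7, -2.4]
grip_width: 0.0151
grasp_force: 50.5
t: 11.68
ee_pos: [0.5322, -0.1685, 0.0183]
ee_rot: [0.665, 0.747, 0.0, 0.0]
wrist_force: [0.5, -0.1, -2.4]
grip_width: 0.0153
grasp_force: 50.5
```

```bash
python3 -m crank '[{"slide":[0,0,0.001],"rot":[0,0,0],"fingers":1},{"slide":[0,0,0.002],"rot":[0,0,0],"fingers":1},{"slide":[0,0,0.002],"rot":[0,0,0],"fingers":1}]'
```

```text
t: 12.05
ee_pos: [0.5325, -0.1684, 0.018]
ee_rot: [0.665, 0.747, 0.0, 0.0]
wrist_force: [-9.5, 4.1, 37.9]
grip_width: 0.0153
grasp_force: 56.1
```

```bash
python3 -m crank '[{"slide":[0,0,-0.0015],"rot":[0,0,0],"fingers":1},{"slide":[0,0,-0.0015],"rot":[0,0,0],"fingers":0.7},{"slide":[0,0,-0.0015],"rot":[0,0,0],"fingers":0.3},{"slide":[0,0,-0.0015],"rot":[0,0,0],"fingers":0},{"slide":[0,0,-0.0015],"rot":[0,0,0],"fingers":0}]'
python3 -m crank '[{"slide":[0,0,-0.03],"rot":[0,0,0],"fingers":0},{"slide":[0,0,-0.08],"rot":[0,0,0],"fingers":0},{"slide":[-0.03,0,-0.14],"rot":[0,0,0],"fingers":0},{"slide":[-0.06,0,-0.19],"rot":[0,0,0],"fingers":0},{"slide":[-0.087,0,-0.20],"rot":[0,0,0],"fingers":0}]'
python3 -m crank '[{"slide":[0,0,0],"rot":[0,0,0],"fingers":0},{"slide":[0,0,0],"rot":[0,0,0],"fingers":0}]'
cat > rd.py <<'E'
from m import *
def reader(P,p,x0,x1,y0,y1):
    Z=P[...,2]; n=(P[...,1]>y0)&(P[...,1]<y1)&(P[...,0]>x0)&(P[...,0]<x1)
    dark=p.max(2)<70
    rect(P,n&(Z>.035)&(Z<.06),'all top'); rect(P,n&(Z>.04)&(Z<.06)&dark,'handle top')
    rect(P,n&(Z>.035)&(Z<.06)&(P[...,1]>y1-.085),'front')
E
python3 - <<'E'
from rd import *
c,p,d=snap('wrist','w4'); P=cloud(c,d)
reader(P,p,.48,.62,-.35,-.08)
s=status.get_state(); print(s['ee_pos'],s['wrist_force'])
cv2.imwrite('pics/w4b.png',cv2.resize(p[:,:,::-1],(800,600)))
E
```

```text
t: 12.68
ee_pos: [0.5321, -0.1684, 0.0175]
ee_rot: [0.665, 0.747, -0.0, -0.0]
wrist_force: [-0.5, 0.5, -0.7]
grip_width: 0.0784
grasp_force: 0.0
t: 13.3
ee_pos: [0.5435, -0.2566, 0.2215]
ee_rot: [0.665, 0.747, 0.001, 0.003]
wrist_force: [-0.3, -0.1, -1.4]
grip_width: 0.0854
grasp_force: 0.0
t: 13.55
ee_pos: [0.542, -0.2541, 0.217]
ee_rot: [0.664, 0.747, -0.0, -0.001]
wrist_force: [0.1, 0.9, -0.2]
grip_width: 0.0854
grasp_force: 0.0
all top 7355 [ 538.2 -211.9] [ 34.6 198.9] 6.6 zmed 46.5
handle top 3205 [ 539.3 -223.3] [ 32.6 172.9] 6.9 zmed 46.8
front 1731 [ 528.1 -139.1] [28.9 52. ] 0.7 zmed 46.3
[ 0.54209555 -0.25373831  0.21685523] [1.16356209 0.09654937 0.02216519]
```

View pics/w4b.png

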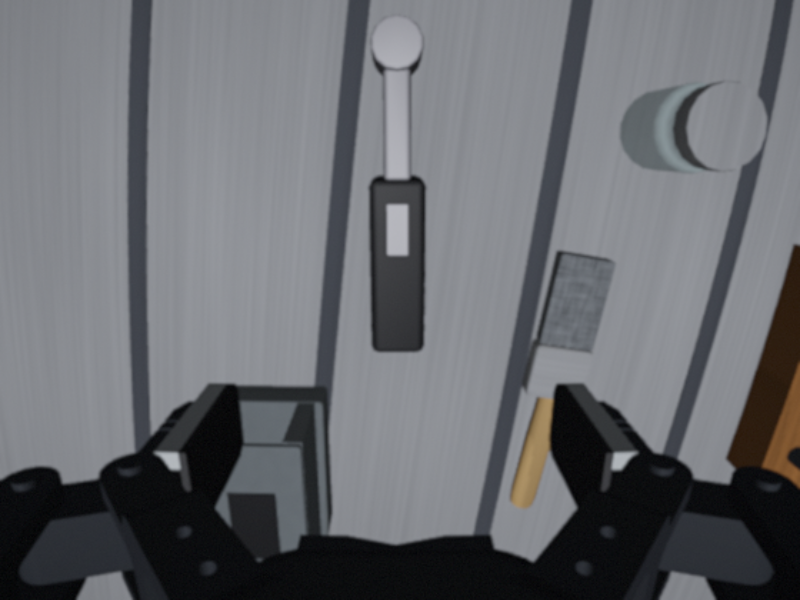

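The reader stands upright, handle at (397,265) and head at (397,43), with everything around it clear. I take it by the handle at reader x ≈ 30 mm, near its centre of mass.

```bash
python3 -m crank '[{"slide":[0.027,0.001,0.04],"rot":[0,0,0],"fingers":0},{"slide":[0.027,0.001,0.09],"rot":[0,0,0],"fingers":0},{"slide":[0.027,0.001,0.14],"rot":[0,0,0],"fingers":0},{"slide":[0.027,0.001,0.18],"rot":[0,0,0],"fingers":0},{"slide":[0.027,0.001,0.204],"rot":[0,0,0],"fingers":0}]'
python3 -m crank '[{"slide":[0,0,0],"rot":[0,0,0],"fingers":0.3},{"slide":[0,0,0],"rot":[0,0,0],"fingers":0.5}]' 60
```

```text
t: 14.22
ee_pos: [0.5391, -0.2264, 0.011]
ee_rot: [0.664, 0.748, -0.0, -0.001]
wrist_force: [0.5, -1.0, 0.6]
grip_width: 0.0853
grasp_force: 0.0
t: 14.48
ee_pos: [0.5405, -0.2276, 0.0144]
ee_rot: [0.664, 0.747, 0.0, 0.0]
wrist_force: [0.3, -0.3, 0.7]
grip_width: 0.0515
grasp_force: 0.0
```

```bash
python3 -m crank '[{"slide":[0,0,0],"rot":[0,0,0],"fingers":0.6},{"slide":[0,0,0],"rot":[0,0,0],"fingers":0.8},{"slide":[0,0,0],"rot":[0,0,0],"fingers":1},{"slide":[0,0,0],"rot":[0,0,0],"fingers":1},{"slide":[0,0,0],"rot":[0,0,0],"fingers":1}]' 60
```

```text
t: 15.1
ee_pos: [0.5408, -0.2279, 0.0149]
ee_rot: [0.665, 0.747, 0.0, 0.001]
wrist_force: [-2.3, 1.5, 8.6]
grip_width: 0.0331
grasp_force: 60.4
```

```bash
python3 -m crank '[{"slide":[0,0,-0.015],"rot":[0,0,0],"fingers":1},{"slide":[0,0,-0.05],"rot":[0,0,0],"fingers":1},{"slide":[0,0,-0.095],"rot":[0,0,0],"fingers":1},{"slide":[0,0,-0.14],"rot":[0,0,0],"fingers":1},{"slide":[0,0,-0.165],"rot":[0,0,0],"fingers":1}]'
python3 -m crank '[{"slide":[0.02,0.001,0],"rot":[0,0,0],"fingers":1},{"slide":[0.065,0.002,0],"rot":[0,0,0],"fingers":1},{"slide":[0.11,0.003,0],"rot":[0,0,0],"fingers":1},{"slide":[0.16,0.004,0],"rot":[0,0,0],"fingers":1},{"slide":[0.21,0.006,0],"rot":[0,0,0],"fingers":1}]'
python3 -m crank '[{"slide":[0.05,0.002,0],"rot":[0,0,0],"fingers":1},{"slide":[0.10,0.004,0],"rot":[0,0,0],"fingers":1},{"slide":[0.15,0.006,0],"rot":[0,0,0],"fingers":1},{"slide":[0.19,0.007,0],"rot":[0,0,0],"fingers":1},{"slide":[0.22,0.008,0],"rot":[0,0,0],"fingers":1}]'
python3 -m crank '[{"slide":[0,0,0],"rot":[0,0,0],"fingers":1},{"slide":[0,0,0],"rot":[0,0,0],"fingers":1}]'
python3 - <<'E'
from rd import *
s=status.get_state(); print(s['ee_pos'],R.from_quat(s['ee_rot']).as_matrix().round(3).tolist())
c,p,d=snap('scene','s2'); P=cloud(c,d); Z=P[...,2]
c2,p2,d2=snap('side','d2')
a=cv2.resize(p[120:320,250:480,::-1],(460,400)); b=cv2.resize(p2[60:260,150:320,::-1],(340,400)); cv2.imwrite('pics/x2.png',np.hstack([a,b]))
E
```

```text
t: 15.72
ee_pos: [0.5406, -0.2281, 0.1823]
ee_rot: [0.665, 0.747, 0.001, 0.002]
wrist_force: [-0.6, 0.3, -2.2]
grip_width: 0.0332
grasp_force: 60.0
t: 16.35
ee_pos: [0.5205, -0.0163, 0.1785]
ee_rot: [0.664, 0.747, -0.0, -0.0]
wrist_force: [1.2, 0.1, -2.2]
grip_width: 0.0331
grasp_force: 60.0
t: 16.98
ee_pos: [0.5023, 0.2033, 0.1784]
ee_rot: [0.664, 0.748, -0.0, -0.0]
wrist_force: [0.2, -0.8, -2.0]
grip_width: 0.0332
grasp_force: 60.0
t: 17.23
ee_pos: [0.5033, 0.2005, 0.1785]
ee_rot: [0.665, 0.747, -0.0, -0.0]
wrist_force: [0.1, -0.0, -2.3]
grip_width: 0.0337
grasp_force: 60.0
[0.50327794 0.20050901 0.17846036] [[-0.117, 0.993, -0.001], [0.993, 0.117, -0.001], [-0.0, -0.001, -1.0]]
```

View pics/x2.png

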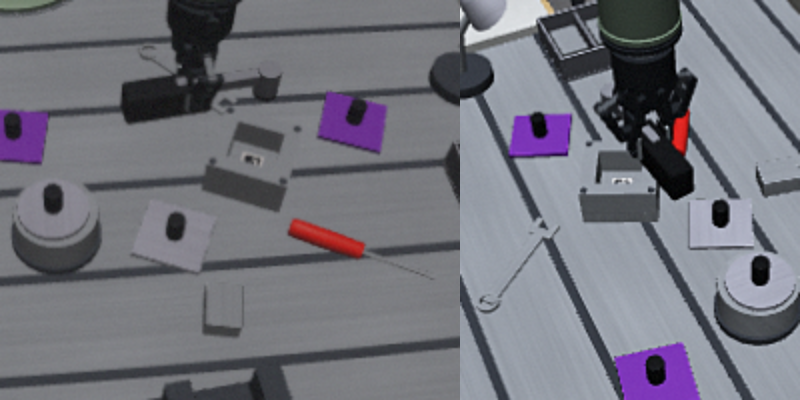

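The reader is held level with its head beyond the fixture in this view, and nothing else has been disturbed. I lower it to the reading pose and check the head with the wrist camera.

```bash
python3 -m crank '[{"slide":[0.006,0.0015,0.02],"rot":[0,0,0],"fingers":1},{"slide":[0.006,0.0015,0.045],"rot":[0,0,0],"fingers":1},{"slide":[0.006,0.0015,0.062],"rot":[0,0,0],"fingers":1},{"slide":[0.006,0.0015,0.062],"rot":[0,0,0],"fingers":1},{"slide":[0.006,0.0015,0.062],"rot":[0,0,0],"fingers":1}]'
python3 - <<'E'
from rd import *
s=status.get_state(); print(s['ee_pos'])
c,p,d=snap('wrist','w5'); P=cloud(c,d); Z=P[...,2]
n=(np.hypot(P[...,0]-.492,P[...,1]-.307)<.022)&(Z>.12)&(Z<.17); rect(P,n&(P[...,1]>.293),'head'); 
q=P[n]; print(cv2.minEnclosingCircle((q[q[:,1]>.293][:,:2]*1000).astype(np.float32)))
m=(P[...,1]<.23)&(P[...,1]>.12)&(abs(P[...,0]-.5)<.04)&(Z>.12)&(Z<.17); rect(P,m,'handle')
k=(P[...,1]<.32)&(P[...,1]>.12)&(abs(P[...,0]-.5)<.04)&(Z>.135)&(Z<.17)
A=np.c_[P[k][:,:2]-[.49,.3],np.ones(k.sum())]; print(np.linalg.lstsq(A,P[k][:,2],rcond=None)[0])
c,p,d=snap('side','d3'); P=cloud(c,d); Z=P[...,2]
n=(np.hypot(P[...,0]-.492,P[...,1]-.307)<.03)&(Z>.135)&(Z<.17); rect(P,n,'head side')
E
```

```text
t: 17.95
ee_pos: [0.5051, 0.2069, 0.1173]
ee_rot: [0.665, 0.747, 0.0, 0.0]
wrist_force: [0.0, -0.0, -1.7]
grip_width: 0.0329
grasp_force: 60.0
[0.50506654 0.20690981 0.11728468]
head 3353 [494.3 298. ] [28.7 11.5] 6.7 zmed 149.0
((493.59222412109375, 303.6584167480469), 14.335188865661621)
handle 18246 [500. 203.] [54. 80.] 90.0 zmed 149.6
[-0.0353937  -0.04761508  0.14708042]
head side 57 [486.4 303.1] [44.3 18.8] 74.7 zmed 147.0
```

The lens sits about 1 mm off the code's axis at roughly 8 cm. I trim 1 mm, then hold for over 2 s.

```bash
python3 -m crank '[{"slide":[0,-0.001,0.001],"rot":[0,0,0],"fingers":1},{"slide":[0,-0.001,0.001],"rot":[0,0,0],"fingers":1},{"slide":[0,-0.001,0.001],"rot":[0,0,0],"fingers":1},{"slide":[0,-0.001,0.001],"rot":[0,0,0],"fingers":1},{"slide":[0,-0.001,0.001],"rot":[0,0,0],"fingers":1}]'
for i in 1 2 3 4 5; do python3 -m crank '[{"slide":[0,0,0],"rot":[0,0,0],"fingers":1},{"slide":[0,0,0],"rot":[0,0,0],"fingers":1},{"slide":[0,0,0],"rot":[0,0,0],"fingers":1},{"slide":[0,0,0],"rot":[0,0,0],"fingers":1},{"slide":[0,0,0],"rot":[0,0,0],"fingers":1}]'; done | grep -E 't:|ee_'
python3 -m crank '[{"slide":[0,0,-0.02],"rot":[0,0,0],"fingers":1},{"slide":[0,0,-0.045],"rot":[0,0,0],"fingers":1},{"slide":[0,0,-0.065],"rot":[0,0,0],"fingers":1},{"slide":[-0.03,-0.001,-0.065],"rot":[0,0,0],"fingers":1},{"slide":[-0.075,-0.003,-0.065],"rot":[0,0,0],"fingers":1}]'
python3 -m crank '[{"slide":[-0.05,-0.002,0],"rot":[0,0,0],"fingers":1},{"slide":[-0.10,-0.004,0],"rot":[0,0,0],"fingers":1},{"slide":[-0.15,-0.006,0],"rot":[0,0,0],"fingers":1},{"slide":[-0.20,-0.008,0],"rot":[0,0,0],"fingers":1},{"slide":[-0.25,-0.009,0],"rot":[0,0,0],"fingers":1}]'
python3 -m crank '[{"slide":[-0.05,-0.001,0],"rot":[0,0,0],"fingers":1},{"slide":[-0.09,-0.002,0],"rot":[0,0,0],"fingers":1},{"slide":[-0.105,-0.002,0],"rot":[0,0,0],"fingers":1},{"slide":[-0.105,-0.002,0],"rot":[0,0,0],"fingers":1}]'
```

```text
t: 18.68
ee_pos: [0.5037, 0.2069, 0.1156]
ee_rot: [0.665, 0.747, 0.0, -0.0]
wrist_force: [-0.4, 0.8, -2.0]
grip_width: 0.0331
grasp_force: 60.0
t: 19.3
ee_pos: [0.5037, 0.2068, 0.1156]
ee_rot: [0.665, 0.747, -0.0, -0.0]
t: 19.92
ee_pos: [0.5037, 0.2069, 0.1156]
ee_rot: [0.665, 0.747, 0.0, -0.0]
t: 20.55
ee_pos: [0.5037, 0.2069, 0.1156]
ee_rot: [0.665, 0.747, 0.0, -0.0]
t: 21.18
ee_pos: [0.5037, 0.2068, 0.1156]
ee_rot: [0.665, 0.747, -0.0, 0.0]
t: 21.8
ee_pos: [0.5037, 0.2068, 0.1156]
ee_rot: [0.665, 0.747, -0.0, -0.0]
t: 22.42
ee_pos: [0.5095, 0.1322, 0.1808]
ee_rot: [0.664, 0.748, 0.0, 0.0]
wrist_force: [0.7, -0.1, -1.9]
grip_width: 0.0334
grasp_force: 60.0
t: 23.05
ee_pos: [0.5297, -0.1189, 0.1807]
ee_rot: [0.665, 0.747, 0.0, 0.0]
wrist_force: [0.8, 0.2, -1.5]
grip_width: 0.0331
grasp_force: 60.0
t: 23.55
ee_pos: [0.5398, -0.2222, 0.1804]
ee_rot: [0.665, 0.747, -0.0, -0.0]
wrist_force: [-0.1, 0.8, -2.1]
grip_width: 0.0334
grasp_force: 60.0
```

```bash
python3 -m crank '[{"slide":[0.01,0.02,0.02],"rot":[0,0,0],"fingers":1},{"slide":[0.01,0.02,0.06],"rot":[0,0,0],"fingers":1},{"slide":[0.01,0.02,0.10],"rot":[0,0,0],"fingers":1},{"slide":[0.01,0.02,0.14],"rot":[0,0,0],"fingers":1},{"slide":[0.01,0.02,0.16],"rot":[0,0,0],"fingers":1}]'
python3 -m crank '[{"slide":[0,0,0],"rot":[0,0,0],"fingers":1},{"slide":[0,0,0.002],"rot":[0,0,0],"fingers":1},{"slide":[0,0,0.003],"rot":[0,0,0],"fingers":1},{"slide":[0,0,0.003],"rot":[0,0,0],"fingers":1}]'
```

```text
t: 24.18
ee_pos: [0.5581, -0.2075, 0.0189]
ee_rot: [0.664, 0.748, -0.0, -0.001]
wrist_force: [0.4, 0.8, -1.3]
grip_width: 0.0329
grasp_force: 60.0
t: 24.68
ee_pos: [0.559, -0.2097, 0.0183]
ee_rot: [0.665, 0.747, 0.0, 0.0]
wrist_force: [-0.3, 0.4, -2.0]
grip_width: 0.0331
grasp_force: 60.0
```

```bash
python3 -m crank '[{"slide":[0,0,0.001],"rot":[0,0,0],"fingers":1},{"slide":[0,0,0.002],"rot":[0,0,0],"fingers":1},{"slide":[0,0,0.0025],"rot":[0,0,0],"fingers":1},{"slide":[0,0,0.0025],"rot":[0,0,0],"fingers":1}]'
```

```text
t: 25.18
ee_pos: [0.5586, -0.2096, 0.0151]
ee_rot: [0.665, 0.747, -0.0, -0.0]
wrist_force: [0.6, 0.6, -2.5]
grip_width: 0.0332
grasp_force: 60.2
```

```bash
python3 -m crank '[{"slide":[0,0,0.0005],"rot":[0,0,0],"fingers":1},{"slide":[0,0,0.0005],"rot":[0,0,0],"fingers":0.6},{"slide":[0,0,0.0005],"rot":[0,0,0],"fingers":0.3},{"slide":[0,0,0.0005],"rot":[0,0,0],"fingers":0},{"slide":[0,0,0.0005],"rot":[0,0,0],"fingers":0}]'
python3 -m crank '[{"slide":[0,0,0],"rot":[0,0,0],"fingers":0},{"slide":[0,0,-0.03],"rot":[0,0,0],"fingers":0},{"slide":[0,0,-0.08],"rot":[0,0,0],"fingers":0},{"slide":[0,0,-0.14],"rot":[0,0,0],"fingers":0},{"slide":[-0.04,0,-0.20],"rot":[0,0,0],"fingers":0}]'
python3 -m crank '[{"slide":[-0.04,0,-0.03],"rot":[0,0,0],"fingers":0},{"slide":[-0.04,0,-0.03],"rot":[0,0,0],"fingers":0},{"slide":[-0.04,0,-0.03],"rot":[0,0,0],"fingers":0}]'
python3 - <<'E'
from rd import *
c,p,d=snap('wrist','w6'); P=cloud(c,d); reader(P,p,.48,.64,-.34,-.06)
c,p,d=snap('scene','s3'); cv2.imwrite('pics/s3b.png',cv2.resize(p[:,:,::-1],(800,600)))
E
```

```text
t: 25.8
ee_pos: [0.5586, -0.2096, 0.0146]
ee_rot: [0.665, 0.747, 0.0, -0.0]
wrist_force: [0.0, -0.1, -0.4]
grip_width: 0.0848
grasp_force: 0.0
t: 26.42
ee_pos: [0.5632, -0.2421, 0.209]
ee_rot: [0.663, 0.748, 0.001, 0.0]
wrist_force: [1.3, -0.5, 0.2]
grip_width: 0.0855
grasp_force: 0.0
t: 26.8
ee_pos: [0.5671, -0.2831, 0.236]
ee_rot: [0.665, 0.747, 0.0, -0.001]
wrist_force: [-0.3, 0.7, -0.2]
grip_width: 0.0856
grasp_force: 0.0
all top 5945 [ 558.9 -210.7] [ 34.9 164.2] 6.6 zmed 46.5
handle top 3116 [ 558.4 -210.1] [ 32.6 162.8] 7.3 zmed 46.7
front 369 [ 550.3 -137.4] [15.2 16.6] 6.7 zmed 44.6
```

View pics/s3b.png

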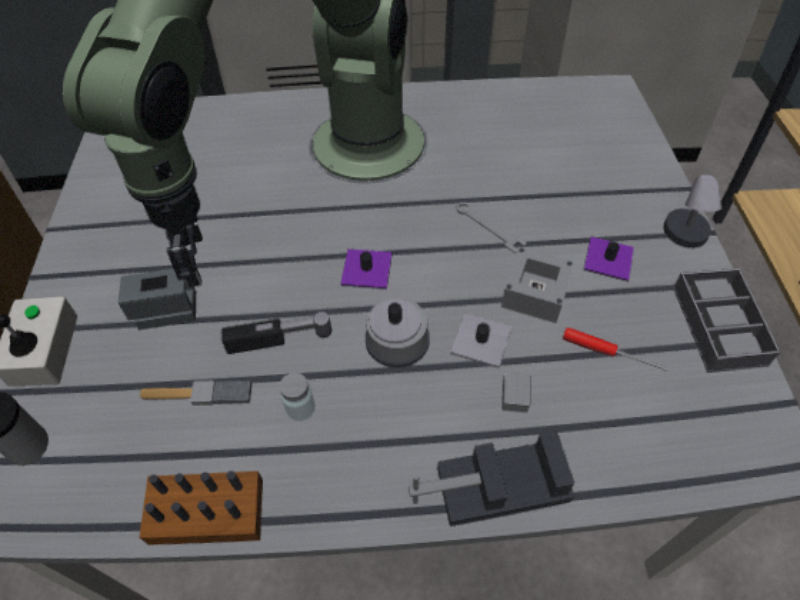

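The final view shows the reader standing at (275,333) and the cover knob-up at (482,340). The well is open at (538,285), all the other things are where they were, and the gripper is clear. Handing in.

```bash
python3 -c "
from workcell import env
print(env.close_job())"
```

```text
the job is handed in; nothing more can be done
None
```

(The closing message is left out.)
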